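# Shut the loaded ware dryer and start it

## Task

Get the pottery dryer going: with your fingertips, gently push its open white drawer, loaded with clay bowls, fully home without slamming it, then push the orange tab on the roof to slide the white vent shutter fully shut. Only when both are shut, press the green start button all the way down and let it go. Do not press the red stop button, keep the bowls upright in the drawer without lifting any, and leave everything else where it stands.

Things in the scene. Friction and masses are not known exactly. Their poses are not given: they have to be found in the camera images.
- dryer: grey sheet-metal ware dryer fixed on the table, 260 mm deep (its x) x 360 wide (its y) x 110 high; origin under the centre of its shell, its x axis points from its front (robot side) to its back, its y to its left seen from the robot, z up. It is turned up to 0.15 rad
- tray (a joint): how far the drawer is open, m: 0 = home, up to 0.13; it slides out along the dryer's -x, so pushing its face along the dryer's +x shuts it; about 2.5 N of friction, it stays where it is left, with a hard stop at home
- tray_face (a point): outside of the white drawer face (330 mm wide, 12 thick, 10 to 94 mm above the table), at mid-width, 70 mm above the table; moves with the drawer; axes as the dryer's. Home, it stands 12 mm in front of the shell. No handle; the grey strip is only a mark. Drawer floor 24 mm above the table; inside 300 mm wide, from 12 to 227 mm behind this point
- vent (a joint): how far the vent shutter is open, m: 0 = shut (white plate over the dark slots), up to 0.075; it opens along the dryer's +y, so pushing the tab along the dryer's -y shuts it; about 1.5 N of friction, it stays where it is left, with a hard stop at shut
- vent_tab (a point): centre of the +y (left) side of the orange tab that stands on the white shutter plate, 134 mm above the table; the tab is 36 mm long (dryer's x), 14 wide (y), and rises from 5 to 39 mm above the dryer's roof (the plate's top is 5 mm above the roof); moves with the shutter; axes as the dryer's
- start_top (a point): centre of the top of the green start button, 30 mm across, in a black collar on a small grey box (75 x 75 x 35 mm) fixed on the table; it moves down with the button; it stands left or right of the dryer, nearer or farther than the red one
- start (a joint): how far the green button is pressed, m: 0 = up, 0.006 = fully down, which takes 5 N; a spring returns it
- stop_top (a point): centre of the top of the red stop button, of the same size and kind; not to be pressed
- stop (a joint): how far the red button is pressed, m: 0 = up, 0.006 = fully down
- bowl0: grey clay bowl, 64 mm across the rim, 42 high, about 110 g, standing loose on the drawer floor (its underside 24 mm above the table) behind the drawer face; origin at the centre of its underside
- bowl1: grey clay bowl, 64 mm across the rim, 42 high, about 110 g, standing loose on the drawer floor (its underside 24 mm above the table) behind the drawer face; origin at the centre of its underside
- bowl2: grey clay bowl, 64 mm across the rim, 42 high, about 110 g, standing loose on the drawer floor (its underside 24 mm above the table) behind the drawer face; origin at the centre of its underside
- stack_a: loose, graspable bystander; leave it where it stands. Origin at the centre of its underside. Stack of four nested grey bowls, 72 mm across, 112 high
- stack_b: loose, graspable bystander; leave it where it stands. Origin at the centre of its underside. Stack of three nested grey bowls, 72 mm across, 88 high
- sponge: loose, graspable bystander; leave it where it stands. Origin at the centre of its underside. Yellow sponge block, 100 x 65 x 30 mm
- brush: loose, graspable bystander; leave it where it stands. Origin at the centre of its underside. Wooden-handled brush lying flat
- jar: loose, graspable bystander; leave it where it stands. Origin at the centre of its underside. Blue jar with white cap, 70 mm across, 90 high
There are look-alikes about, which are no part of the job. What is shaped like the part that bears start_top but turquoise is not meant. Leave any turquoise look-alike of the bowl2 alone.

How it is judged (in metres and radians):
On the way, in this order (a step that is already met when the one before it is completed fails the run):
1. the drawer is pushed fully home (value of joint tray below 0.004 m), for 0.2 s.
2. then the vent shutter is pushed fully shut (value of joint each of tray, vent below 0.004 m), for 0.2 s.
3. then, both shut, the green button is pressed all the way down (all of step 2 and value of joint start above 0.0045 m), for 0.05 s.
At the end, for the whole second after the job is handed in: Drawer and vent shutter both within 4 mm of shut, both buttons up, and the three bowls at rest, upright within 0.2 rad, on the drawer floor inside the drawer (all of step 2 and value of joint each of start, stop below 0.002 m and angle between each of bowl0, bowl1, bowl2's own z axis and vertical below 0.2 rad and height (world z) of bowl0 between 0.018 and 0.032 m and x of bowl0 in the frame of tray_face between 0.03 and 0.22 m and height (world z) of bowl1 between 0.018 and 0.032 m and x of bowl1 in the frame of tray_face between 0.03 and 0.22 m and height (world z) of bowl2 between 0.018 and 0.032 m and x of bowl2 in the frame of tray_face between 0.03 and 0.22 m and linear speed of each of bowl0, bowl1, bowl2 below 0.02 m/s); the robot touches nothing.
It fails at once if the drawer is slammed (faster than 0.4 m/s) (velocity of joint tray below -0.4 m/s).
It fails at once if the red stop button is pressed (more than 2.5 mm) (value of joint stop above 0.0025 m).
It fails at once if the green button is pressed while the drawer or the vent is open (value of joint start above 0.003 m and value of joint any of tray, vent above 0.006 m).
It fails at once if a bowl is lifted 15 mm or more or tipped over (height (world z) of any of bowl0, bowl1, bowl2 above 0.039 m or angle between any of bowl0, bowl1, bowl2's own z axis and vertical above 0.5 rad).
It fails at once if a bystander is moved by more than 25 mm (distance of any of stack_a, stack_b, sponge, brush, jar from where it was at the start of the episode above 0.025 m).
It also fails if it takes over 56 s, if anything falls off the work surface, if the arm or the gripper's body presses on something with over 40 N, if the wrist force passes 120 N, or if a joint passes its speed limit or range.

## Robot

A 6-joint arm with a two-finger parallel gripper is mounted at the origin on the work surface. World frame = base frame: x ahead of the robot, y to its left, z up, the work surface at z = 0. Lengths are in m, angles in degrees, forces in N, time in s.
With the tool pointing down it reaches from about 0.3 to 0.775 m from the base axis. Payload 14.6 kg.
Tool frame: the origin (TCP) lies at the very end of the fingers, on their centre line; the grasp point (between the pads) lies env.grasp_offset behind it (env.grasp_offset is the distance from the TCP to the grasp point, in m); z points along the fingers, y is the line along which they close (so a half turn about z gives the same grasp; the last joint's range is limited). The gripper opens to 85 mm and grips with 20 to 120 N. Pads are 22 mm wide; open, the fingers measure 114 mm over their backs; the gripper's body (76 mm by 85 mm) begins 54 mm behind the grasp point. The pads swing forward as they close: fully open they stand 13 mm farther back than shut.
Start: joints at [-68.331, 17.183, 87.147, -0, 75.671, -3.816], TCP at [0.237, -0.496, 0.231] pointing down, gripper open.
Joint ranges: [-173.82, 173.82], [-45.26, 126.66], [13.44, 144.39], [-59.66, 239.66], [0, 175.72], [-146.38, 146.38]. Speed limits (degrees/s): [127.2, 127.2, 147.25, 180, 180, 180].

## Interface

Orientations are given as [roll, pitch, yaw] about the fixed x, y, z axes, in that order (R = Rz(yaw) Ry(pitch) Rx(roll)).
In Python, from plant import env gives the robot as it stands.
- The arm moves only by the tool carry_out, never from a script. Its argument "targets" is a list of rows, each an object of numbers: "dx", "dy", "dz": the shift along the tool's x, y, z in m; "ax", "ay", "az": the turn, a rotation vector about the tool's x, y, z in rad; "grip": the opening, from 0 (shut) to 1 (fully open). A call has 1 to 8 rows; each row is the pose to reach, as a shift and turn from the pose commanded when the call began, along the tool's axes at that moment; what a row does not reach only later rows make up. A row lasts 1/8 s, in which the tool goes at most 62.5 mm and 10.7 degrees, less where a joint would pass 70% of its speed; a pose out of reach is approached as far as the arm can. A call with a gripper value outside its range is refused whole. The fingers move at their own pace and stop on an object; "squeeze" is the grip in N (left out, the last holds). Time passes only in rows, so rows that repeat a pose let the fingers close. It gives the time, the measured TCP pose, the force, the opening and the grip force at its end, in the units of the state.
- env.state(): the state, without advancing time (a new reading comes with each control period).
- env.grab_frame(name): name is "scene" or "side" or "wrist"; returns a dict with "img" (400x640x3 uint8, red, green, blue), "intrinsics" (3x3 intrinsics, pixels), "dist_coeffs" ([k1, k2, p1, p2, k3] as OpenCV has them; the pictures are not rectified), "eye" and "rotation" of the camera in the world. Camera axes: x right, y down, z forward; pixel columns grow to the right and rows downward; lengths in m; the calibration is good to about 2 mm. A picture is of the moment at which its call begins. There is no depth.
- env.sign_off(): hands the job in; it is judged then, once.
The state is a dict: "t": time; "q": joint angles; "dq": joint speeds; "tau": joint torques, N m; "eef_pos": TCP position; "eef_rot": TCP orientation; "force": force on the tool from outside, world axes, zero at the start; "moment": the same for the moment, N m; "finger_gap": opening from 0.0 (shut) to 1.0 (fully open); "grasp_force": force on a finger pad.
Only numpy, scipy, OpenCV 4.12 (cv2) and the standard library are available. Lean on these libraries where they do the work, as an engineer would, in place of code of your own. Each camera call takes 0.05 s, during which the arm holds its last target. There are 200 camera calls.

## Working session

There is one attempt and no reset: what is moved stays moved. The work goes in short steps, Python scripts to look and compute and a tool call to move; the robot and the scene stay as the last step left them, time stands still between calls to the robot, and variables do not carry over. Pictures are saved under pics/ and viewed, at most 10 in all, crops included, and the job is handed in when it is done.

Besides the shell and the picture viewer there is one more tool, called by a JSON object that holds its "op" and its "data". carry_out: Moves the arm, as the interface text tells. Its arguments: {"type":"object","properties":{"targets":{"type":"array"},"squeeze":{"type":"number"}},"required":["targets"]}

```bash
mkdir -p pics
cat > h.py <<'E'
import numpy as np, cv2
from plant import env
def save():
    for n in ("scene","side"):
        f=env.grab_frame(n); cv2.imwrite(f"pics/{n}.png",f["img"][:,:,::-1])
        np.savez(f"pics/{n}.npz",**{k:np.array(v) for k,v in f.items()})
def ray(f,uv):
    p=cv2.undistortPoints(np.array([[uv]],float),f["intrinsics"],f["dist_coeffs"])[0,0]
    return f["eye"],f["rotation"]@np.r_[p,1]
def onz(f,uv,z):
    e,d=ray(f,uv); return e+d*(z-e[2])/d[2]
E
python3 - <<'E'
from h import *
save(); s=env.state(); print(s["t"],s["eef_pos"],s["eef_rot"],env.grasp_offset)
a=cv2.imread("pics/scene.png");b=cv2.imread("pics/side.png")
for n in("scene","side"):
    f=np.load(f"pics/{n}.npz");print(f["eye"],f["rotation"][:,2])
E
```

```text
0.1 [ 0.23656297 -0.49630942  0.23080484] [-1.79944007e+02 -3.16887430e-03  2.54849040e+01] 0.0187Traceback (most recent call last):
  File "<stdin>", line 5, in <module>
IndexError: too many indices for array: array is 1-dimensional, but 2 were indexed
```

View pics/scene.png

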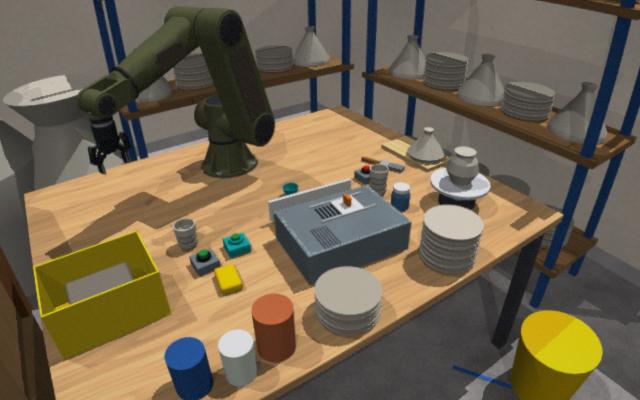

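View pics/side.png

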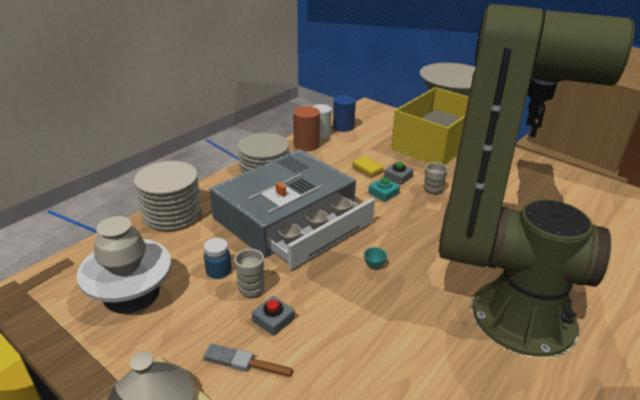

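The scene view shows the grey box with the green button at (203,256), the turquoise look-alike at (236,240), the red button at (366,170) and the orange tab at (347,200). In the side view the green button is at (399,168), the look-alike at (384,188), the red button at (273,307), the tab at (281,188), and the drawer face runs from (275,255) to (375,205). Only the grey box fits the start button. I'll confirm it in an enlarged crop.

Run:
```python
from h import *
a=cv2.imread("pics/scene.png");b=cv2.imread("pics/side.png")
# crops x4 : scene dryer [260:415,180:280], scene green [180:260,225:300]; side dryer
c1=cv2.resize(a[170:285,185:415],None,fx=3.4,fy=3.4,interpolation=2)
c2=cv2.resize(b[145:270,205:415],None,fx=3.8,fy=3.8,interpolation=2)
cv2.imwrite("pics/c1.png",c1);cv2.imwrite("pics/c2.png",c2)
for n in("scene","side"):
    f=np.load(f"pics/{n}.npz");print(f["eye"],f["rotation"],f["intrinsics"],f["dist_coeffs"])
```

```text
[ 1.65266329 -0.62584592  0.90639618] [-122.31542156    0.9618828    56.05318542] [[434.62172655   0.         315.73625615]
 [  0.         434.62172655 196.1112781 ]
 [  0.           0.           1.        ]] [-0.12059758  0.          0.          0.          0.        ]
[-0.17815936  1.02242224  0.94767229] [-124.58560916   -0.99226362 -140.38975661] [[519.54999103   0.         321.79085169]
 [  0.         519.54999103 203.84779865]
 [  0.           0.           1.        ]] [-0.00901531  0.          0.          0.          0.        ]
```

View pics/c1.png

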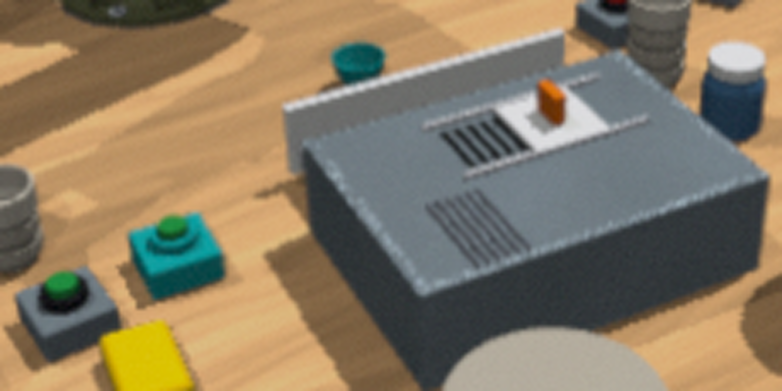

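View pics/c2.png

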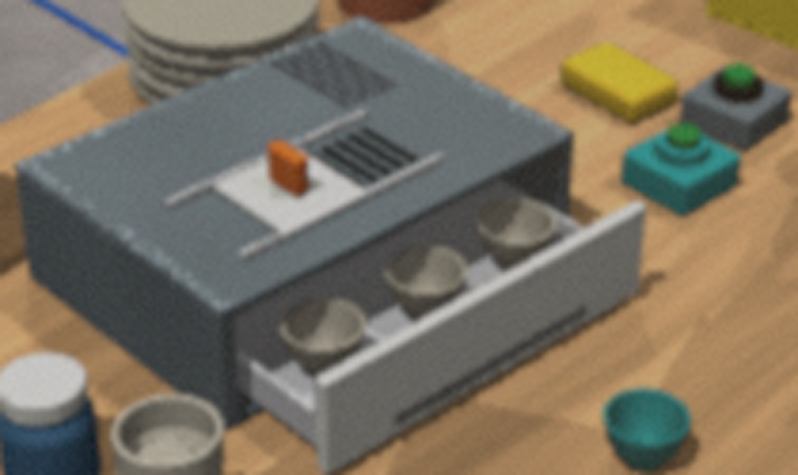

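The crops confirm it: the grey box with the black collar (c1 at (62,290), c2 at (738,85)) is the start button, and the turquoise one beside it is the look-alike. Next I'll compute the poses.

```bash
python3 - <<'E'
s=open("h.py").read()
s=s.replace('f["rotation"]@np','Rotation.from_euler("xyz",f["rotation"],degrees=True).as_matrix()@np').replace("import numpy as np, cv2","import numpy as np, cv2\nfrom scipy.spatial.transform import Rotation")
s+='''
def tri(l):
    A=0;b=0
    for f,uv in l:
        e,d=ray(f,uv);d=d/np.linalg.norm(d);P=np.eye(3)-np.outer(d,d);A=A+P;b=b+P@e
    return np.linalg.solve(A,b)
def blob(img,lo,hi,roi):
    x0,y0,x1,y1=roi;m=cv2.inRange(cv2.cvtColor(img[y0:y1,x0:x1],cv2.COLOR_BGR2HSV),lo,hi)
    n,l,st,c=cv2.connectedComponentsWithStats(m);i=1+st[1:,4].argmax();return c[i]+[x0,y0],st[i]
'''
open("h.py","w").write(s)
E
python3 - <<'E'
from h import *
np.set_printoptions(precision=4,suppress=True)
S=dict(np.load("pics/scene.npz"));D=dict(np.load("pics/side.npz"))
a=cv2.imread("pics/scene.png");b=cv2.imread("pics/side.png")
p1=lambda x,y:(185+x/3.4,170+y/3.4); p2=lambda x,y:(205+x/3.8,145+y/3.8)
R={}
for k,u,v in [("FR",p1(303,148),p2(572,133)),("BR",p1(422,295),p2(365,20)),("BL",p1(768,182),p2(22,165)),("FL",p1(620,55),p2(228,310))]:
    A,B=onz(S,u,.11),onz(D,v,.11);R[k]=(A+B)/2;print(k,A,B,tri([(S,u),(D,v)]))
c=sum(R.values())/4;x=(R["BR"]+R["BL"]-R["FR"]-R["FL"]);y=R["FL"]+R["BL"]-R["FR"]-R["BR"]
print("centre",c,"yaw",np.arctan2(x[1],x[0]),np.arctan2(-y[0],y[1]),"size",np.linalg.norm(x)/2,np.linalg.norm(y)/2)
for k,u,v in [("faceR",p1(287,108),p2(640,208)),("faceL",p1(563,33),p2(320,384))]:
    print(k,onz(S,u,.094),onz(D,v,.094),tri([(S,u),(D,v)]))
for k,lo,hi,r1,r2 in [("tab",(5,150,80),(18,255,255),(330,185,370,215),(270,175,300,205)),("green",(45,120,40),(75,255,255),(190,240,218,275),(388,158,412,178)),("red",(0,150,60),(6,255,255),(355,160,380,180),(260,295,290,320))]:
    u,s1=blob(a,lo,hi,r1);v,s2=blob(b,lo,hi,r2);print(k,u,v,s1[2:],s2[2:],tri([(S,u),(D,v)]))
# jar, stack, sponge on the table-ish
print("stackR",onz(S,(185,222),.1),onz(D,(434,168),.1),"sponge",onz(D,(367,166),.03),"jarTop",onz(D,(216,246),.09),"stackL",onz(D,(250,258),.1))
E
```

```text
FR [ 0.6099 -0.1024  0.11  ] [ 0.5894 -0.0893  0.11  ] [ 0.5974 -0.0979  0.1019]
BR [ 0.8548 -0.1273  0.11  ] [ 0.8384 -0.1201  0.11  ] [ 0.8466 -0.1253  0.1042]
BL [0.9053 0.2186 0.11  ] [0.8835 0.2304 0.11  ] [0.8962 0.2245 0.1019]
FL [0.6523 0.2524 0.11  ] [0.6315 0.2586 0.11  ] [0.6408 0.2562 0.1035]
centre [0.7456 0.0651 0.11  ] yaw -0.11727784517479452 -0.12802219411857133 size 0.2514428556628527 0.3526547587686064
faceR [ 0.5171 -0.0701  0.094 ] [ 0.4991 -0.0571  0.094 ] [ 0.5054 -0.0654  0.0864]
faceL [0.5601 0.2492 0.094 ] [0.5409 0.2625 0.094 ] [0.5484 0.2567 0.0862]
tab [346.7188 199.5938] [280.2759 188.3678] [ 7 12 64] [ 9 14 87] [0.7062 0.119  0.1314]
green [202.806  253.5672] [399.0345 164.7241] [11  8 67] [ 7  6 29] [ 0.5925 -0.3515  0.0479]
red [366.     167.8214] [272.296 305.544] [ 7  5 28] [ 14  12 125] [0.4589 0.4108 0.048 ]
stackR [ 0.4719 -0.3572  0.1   ] [ 0.4515 -0.3282  0.1   ] sponge [ 0.6876 -0.2962  0.03  ] jarTop [0.6877 0.3825 0.09  ] stackL [0.5779 0.3661 0.1   ]
```

```bash
cat >> h.py <<'E'
def to(x,y,z,yaw=None):
    s=env.state(); R=Rotation.from_euler("xyz",s["eef_rot"],degrees=True)
    d=R.inv().apply(np.array([x,y,z])-s["eef_pos"])
    T=Rotation.from_euler("xyz",[180,0,s["eef_rot"][2] if yaw is None else yaw],degrees=True)
    print("pos",np.round(s["eef_pos"],4),"rot",np.round(s["eef_rot"],1),"F",np.round(s["force"],1),"t",s["t"],"-> d",np.round(d,4),"a",np.round((R.inv()*T).as_rotvec(),4))
E
python3 - <<'E'
from h import *
S=dict(np.load("pics/scene.npz"));D=dict(np.load("pics/side.npz"))
print("turq",onz(S,(290,186.5),.036),onz(D,(375.5,252),.036))
to(.47,.09,.20,-7.3);to(.47,.09,.065,-7.3)
E
```

```text
turq [0.38666986 0.08799199 0.036     ] [0.39421876 0.07571859 0.036     ]
pos [ 0.2366 -0.4963  0.2308] rot [-179.9   -0.    25.5] F [-0.4  0.4  1. ] t 0.1 -> d [ 0.463  -0.4288  0.0312] a [-1.000e-03  2.000e-04  5.722e-01]
pos [ 0.2366 -0.4963  0.2308] rot [-179.9   -0.    25.5] F [-0.4  0.4  1. ] t 0.1 -> d [ 0.463  -0.4287  0.1662] a [-1.000e-03  2.000e-04  5.722e-01]
```

{"op": "carry_out", "data": {"targets": [{"dx": 0.472,"dy": -0.436,"dz": 0.03,"az": 0.572,"grip": 0},{"dx": 0.472,"dy": -0.436,"dz": 0.03,"az": 0.572,"grip": 0},{"dx": 0.472,"dy": -0.436,"dz": 0.03,"az": 0.572,"grip": 0},{"dx": 0.472,"dy": -0.436,"dz": 0.03,"az": 0.572,"grip": 0},{"dx": 0.472,"dy": -0.436,"dz": 0.03,"az": 0.572,"grip": 0},{"dx": 0.472,"dy": -0.436,"dz": 0.03,"az": 0.572,"grip": 0},{"dx": 0.472,"dy": -0.436,"dz": 0.03,"az": 0.572,"grip": 0},{"dx": 0.472,"dy": -0.436,"dz": 0.03,"az": 0.572,"grip": 0}]}}

```text
invalid input at $.targets[0]: expected keys dx, dy, dz, ax, ay, az, grip
```

```bash
python3 -c "
from h import *
to(.475,.10,.20,-7.3);to(.475,.10,.06,-7.3)"
```

```text
pos [ 0.2366 -0.4963  0.2308] rot [-179.9   -0.    25.5] F [-0.4  0.4  1. ] t 0.1 -> d [ 0.4718 -0.4357  0.0313] a [-1.000e-03  2.000e-04  5.722e-01]
pos [ 0.2366 -0.4963  0.2308] rot [-179.9   -0.    25.5] F [-0.4  0.4  1. ] t 0.1 -> d [ 0.4718 -0.4355  0.1713] a [-1.000e-03  2.000e-04  5.722e-01]
```

{"op": "carry_out", "data": {"targets": [{"dx": 0.472,"dy": -0.436,"dz": 0.03,"ax": 0,"ay": 0,"az": 0.572,"grip": 0},{"dx": 0.472,"dy": -0.436,"dz": 0.03,"ax": 0,"ay": 0,"az": 0.572,"grip": 0},{"dx": 0.472,"dy": -0.436,"dz": 0.03,"ax": 0,"ay": 0,"az": 0.572,"grip": 0},{"dx": 0.472,"dy": -0.436,"dz": 0.03,"ax": 0,"ay": 0,"az": 0.572,"grip": 0},{"dx": 0.472,"dy": -0.436,"dz": 0.03,"ax": 0,"ay": 0,"az": 0.572,"grip": 0},{"dx": 0.472,"dy": -0.436,"dz": 0.03,"ax": 0,"ay": 0,"az": 0.572,"grip": 0},{"dx": 0.472,"dy": -0.436,"dz": 0.03,"ax": 0,"ay": 0,"az": 0.572,"grip": 0},{"dx": 0.472,"dy": -0.436,"dz": 0.03,"ax": 0,"ay": 0,"az": 0.572,"grip": 0}]}}

```text
t: 1.1
eef_pos: [0.4195, -0.0381, 0.2084]
eef_rot: [180.0, -0.0, -7.3]
force: [1.5, -0.7, -1.0]
finger_gap: -0.002
grasp_force: 0.0
```

```bash
python3 -c "
from h import *
to(.475,.10,.20,-7.3);to(.475,.10,.06,-7.3)"
```

```text
pos [ 0.4195 -0.0381  0.2084] rot [180.   -0.   -7.3] F [ 1.5 -0.7 -1. ] t 1.1 -> d [ 0.0375 -0.144   0.0084] a [ 0.     -0.0004  0.0001]
pos [ 0.4195 -0.0381  0.2084] rot [180.   -0.   -7.3] F [ 1.5 -0.7 -1. ] t 1.1 -> d [ 0.0374 -0.144   0.1484] a [ 0.     -0.0004  0.0001]
```

{"op": "carry_out", "data": {"targets": [{"dx": 0.037,"dy": -0.144,"dz": 0.008,"ax": 0,"ay": 0,"az": 0,"grip": 0},{"dx": 0.037,"dy": -0.144,"dz": 0.008,"ax": 0,"ay": 0,"az": 0,"grip": 0},{"dx": 0.037,"dy": -0.144,"dz": 0.008,"ax": 0,"ay": 0,"az": 0,"grip": 0},{"dx": 0.037,"dy": -0.144,"dz": 0.008,"ax": 0,"ay": 0,"az": 0,"grip": 0},{"dx": 0.037,"dy": -0.144,"dz": 0.06,"ax": 0,"ay": 0,"az": 0,"grip": 0},{"dx": 0.037,"dy": -0.144,"dz": 0.11,"ax": 0,"ay": 0,"az": 0,"grip": 0},{"dx": 0.037,"dy": -0.144,"dz": 0.148,"ax": 0,"ay": 0,"az": 0,"grip": 0},{"dx": 0.037,"dy": -0.144,"dz": 0.148,"ax": 0,"ay": 0,"az": 0,"grip": 0}]}}

```text
t: 2.1
eef_pos: [0.4727, 0.0969, 0.0586]
eef_rot: [179.9, 0.3, -7.4]
force: [0.6, -1.5, 1.3]
finger_gap: 0.002
grasp_force: 0.0
```

```bash
python3 -c "
from h import *
f=env.grab_frame('side');cv2.imwrite('pics/s2.png',cv2.resize(f['img'][130:330,180:440,::-1],None,fx=2.5,fy=2.5))
to(.475,.10,.06,-7.3)"
```

```text
pos [0.4739 0.0973 0.0606] rot [ 1.8e+02  1.0e-01 -7.3e+00] F [0.6 0.2 0.1] t 2.15 -> d [ 0.0007 -0.0028  0.0006] a [ 0.0004  0.0014 -0.0007]
```

View pics/s2.png

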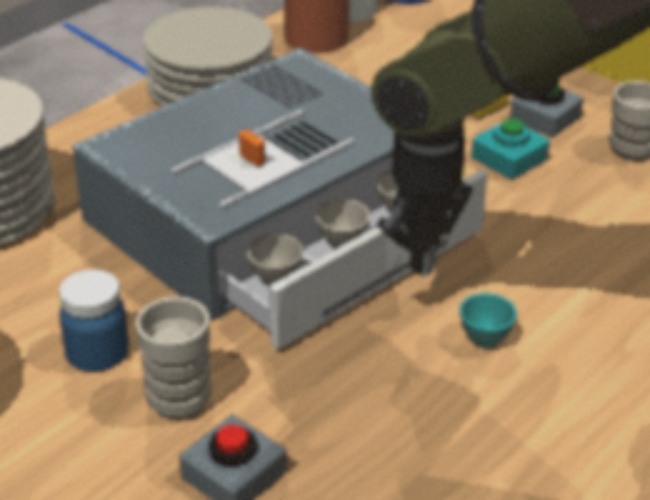

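The fingers, at crop (425,260), stand clear in front of the drawer face. The turquoise bowl at (488,320) is clear too. I'll push slowly.

{"op": "carry_out", "data": {"targets": [{"dx": 0.01,"dy": 0,"dz": 0,"ax": 0,"ay": 0,"az": 0,"grip": 0},{"dx": 0.02,"dy": 0,"dz": 0,"ax": 0,"ay": 0,"az": 0,"grip": 0},{"dx": 0.028,"dy": 0,"dz": 0,"ax": 0,"ay": 0,"az": 0,"grip": 0},{"dx": 0.034,"dy": 0,"dz": 0,"ax": 0,"ay": 0,"az": 0,"grip": 0},{"dx": 0.04,"dy": 0,"dz": 0,"ax": 0,"ay": 0,"az": 0,"grip": 0},{"dx": 0.046,"dy": 0,"dz": 0,"ax": 0,"ay": 0,"az": 0,"grip": 0},{"dx": 0.053,"dy": 0,"dz": 0,"ax": 0,"ay": 0,"az": 0,"grip": 0},{"dx": 0.06,"dy": 0,"dz": 0,"ax": 0,"ay": 0,"az": 0,"grip": 0}]}}

```text
t: 3.15
eef_pos: [0.5341, 0.0904, 0.0603]
eef_rot: [-180.0, 0.0, -7.3]
force: [-2.2, 0.3, 1.2]
finger_gap: -0.002
grasp_force: 1.4
```

{"op": "carry_out", "data": {"targets": [{"dx": 0.007,"dy": 0,"dz": 0,"ax": 0,"ay": 0,"az": 0,"grip": 0},{"dx": 0.014,"dy": 0,"dz": 0,"ax": 0,"ay": 0,"az": 0,"grip": 0},{"dx": 0.021,"dy": 0,"dz": 0,"ax": 0,"ay": 0,"az": 0,"grip": 0},{"dx": 0.028,"dy": 0,"dz": 0,"ax": 0,"ay": 0,"az": 0,"grip": 0},{"dx": 0.034,"dy": 0,"dz": 0,"ax": 0,"ay": 0,"az": 0,"grip": 0},{"dx": 0.038,"dy": 0,"dz": 0,"ax": 0,"ay": 0,"az": 0,"grip": 0},{"dx": 0.042,"dy": 0,"dz": 0,"ax": 0,"ay": 0,"az": 0,"grip": 0},{"dx": 0.045,"dy": 0,"dz": 0,"ax": 0,"ay": 0,"az": 0,"grip": 0}]}}

```text
t: 4.15
eef_pos: [0.5785, 0.0847, 0.0604]
eef_rot: [180.0, 0.0, -7.3]
force: [-2.3, 2.2, 0.7]
finger_gap: 0.003
grasp_force: 1.3
```

Contact is at about 2.3 N, the drawer friction. I'll continue in small steps until I feel the stop.

{"op": "carry_out", "data": {"targets": [{"dx": 0.003,"dy": 0,"dz": 0,"ax": 0,"ay": 0,"az": 0,"grip": 0},{"dx": 0.006,"dy": 0,"dz": 0,"ax": 0,"ay": 0,"az": 0,"grip": 0},{"dx": 0.009,"dy": 0,"dz": 0,"ax": 0,"ay": 0,"az": 0,"grip": 0},{"dx": 0.012,"dy": 0,"dz": 0,"ax": 0,"ay": 0,"az": 0,"grip": 0}]}}

```text
t: 4.65
eef_pos: [0.5904, 0.0832, 0.0603]
eef_rot: [-180.0, 0.0, -7.3]
force: [-2.6, 2.9, 0.2]
finger_gap: -0.0
grasp_force: 1.3
```

{"op": "carry_out", "data": {"targets": [{"dx": 0.002,"dy": 0,"dz": 0,"ax": 0,"ay": 0,"az": 0,"grip": 0},{"dx": 0.004,"dy": 0,"dz": 0,"ax": 0,"ay": 0,"az": 0,"grip": 0},{"dx": 0.006,"dy": 0,"dz": 0,"ax": 0,"ay": 0,"az": 0,"grip": 0}]}}

```text
t: 5.03
eef_pos: [0.5932, 0.0828, 0.0603]
eef_rot: [179.9, 0.5, -7.3]
force: [-44.2, 3.1, 25.9]
finger_gap: 0.001
grasp_force: 22.3
```

{"op": "carry_out", "data": {"targets": [{"dx": -0.004,"dy": 0,"dz": 0,"ax": 0,"ay": 0,"az": 0,"grip": 0},{"dx": -0.025,"dy": 0,"dz": 0,"ax": 0,"ay": 0,"az": 0,"grip": 0},{"dx": -0.025,"dy": 0,"dz": -0.05,"ax": 0,"ay": 0,"az": 0,"grip": 0},{"dx": -0.025,"dy": 0,"dz": -0.1,"ax": 0,"ay": 0,"az": 0,"grip": 0},{"dx": -0.025,"dy": 0,"dz": -0.14,"ax": 0,"ay": 0,"az": 0,"grip": 0},{"dx": -0.025,"dy": 0,"dz": -0.14,"ax": 0,"ay": 0,"az": 0,"grip": 0}]}}

```text
t: 5.78
eef_pos: [0.5728, 0.0854, 0.2039]
eef_rot: [-179.9, -0.4, -7.3]
force: [1.5, 0.0, -0.8]
finger_gap: 0.001
grasp_force: 0.0
```

```bash
python3 -c "
from h import *
to(.714,.179,.20,-7.3)
save()
S=dict(np.load('pics/scene.npz'));D=dict(np.load('pics/side.npz'))
a=cv2.imread('pics/scene.png');b=cv2.imread('pics/side.png')
u,s1=blob(a,(5,150,80),(18,255,255),(330,185,370,215));v,s2=blob(b,(5,150,80),(18,255,255),(270,175,300,205));print(u,v,s1,s2,tri([(S,u),(D,v)]))
cv2.imwrite('pics/s3.png',cv2.resize(b[130:290,180:440],None,fx=3,fy=3))
"
```

```text
pos [0.5728 0.0854 0.2039] rot [-179.9   -0.4   -7.3] F [ 1.5  0.  -0.8] t 5.775 -> d [ 0.1281 -0.1107  0.0049] a [-0.0011 -0.0068 -0.    ]
[346.82089552 199.55223881] [280.27586207 188.36781609] [14  9  7 12 67] [ 6  7  9 14 87] [0.70616954 0.11919071 0.13151799]
```

View pics/s3.png

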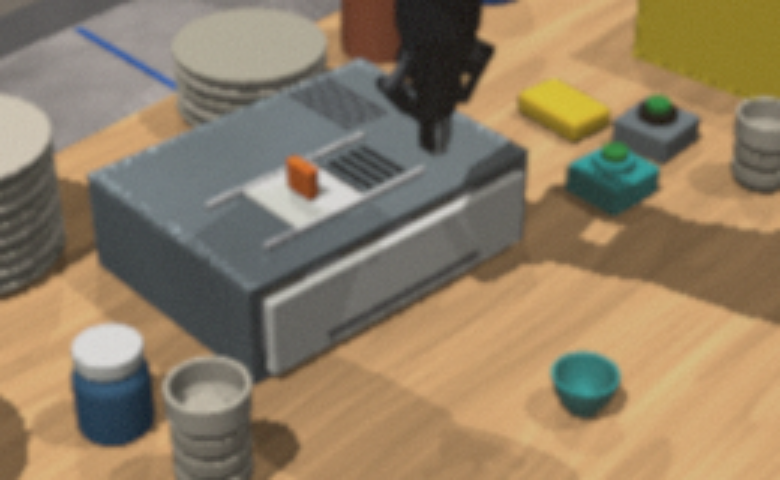

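The drawer is home, with its face flush at crop (395,270). The orange tab at (302,177) has not moved. Next I'll go above the left side of the tab and descend.

{"op": "carry_out", "data": {"targets": [{"dx": 0.128,"dy": -0.111,"dz": 0.003,"ax": 0,"ay": 0,"az": 0,"grip": 0},{"dx": 0.128,"dy": -0.111,"dz": 0.003,"ax": 0,"ay": 0,"az": 0,"grip": 0},{"dx": 0.128,"dy": -0.111,"dz": 0.003,"ax": 0,"ay": 0,"az": 0,"grip": 0},{"dx": 0.128,"dy": -0.111,"dz": 0.003,"ax": 0,"ay": 0,"az": 0,"grip": 0},{"dx": 0.128,"dy": -0.111,"dz": 0.04,"ax": 0,"ay": 0,"az": 0,"grip": 0},{"dx": 0.128,"dy": -0.111,"dz": 0.073,"ax": 0,"ay": 0,"az": 0,"grip": 0},{"dx": 0.128,"dy": -0.111,"dz": 0.073,"ax": 0,"ay": 0,"az": 0,"grip": 0}]}}

```text
t: 6.75
eef_pos: [0.7107, 0.1786, 0.1239]
eef_rot: [179.9, 0.3, -7.3]
force: [0.3, 0.5, 0.3]
finger_gap: 0.0
grasp_force: 0.0
```

{"op": "carry_out", "data": {"targets": [{"dx": 0,"dy": 0.008,"dz": 0,"ax": 0,"ay": 0,"az": 0,"grip": 0},{"dx": 0,"dy": 0.016,"dz": 0,"ax": 0,"ay": 0,"az": 0,"grip": 0},{"dx": 0,"dy": 0.024,"dz": 0,"ax": 0,"ay": 0,"az": 0,"grip": 0},{"dx": 0,"dy": 0.032,"dz": 0,"ax": 0,"ay": 0,"az": 0,"grip": 0},{"dx": 0,"dy": 0.038,"dz": 0,"ax": 0,"ay": 0,"az": 0,"grip": 0},{"dx": 0,"dy": 0.044,"dz": 0,"ax": 0,"ay": 0,"az": 0,"grip": 0},{"dx": 0,"dy": 0.05,"dz": 0,"ax": 0,"ay": 0,"az": 0,"grip": 0}]}}

```text
t: 7.62
eef_pos: [0.7061, 0.1298, 0.1274]
eef_rot: [-180.0, -0.0, -7.3]
force: [1.2, 1.4, -0.0]
finger_gap: -0.001
grasp_force: 0.9
```

{"op": "carry_out", "data": {"targets": [{"dx": 0,"dy": 0.005,"dz": 0,"ax": 0,"ay": 0,"az": 0,"grip": 0},{"dx": 0,"dy": 0.01,"dz": 0,"ax": 0,"ay": 0,"az": 0,"grip": 0},{"dx": 0,"dy": 0.015,"dz": 0,"ax": 0,"ay": 0,"az": 0,"grip": 0},{"dx": 0,"dy": 0.02,"dz": 0,"ax": 0,"ay": 0,"az": 0,"grip": 0},{"dx": 0,"dy": 0.025,"dz": 0,"ax": 0,"ay": 0,"az": 0,"grip": 0},{"dx": 0,"dy": 0.029,"dz": 0,"ax": 0,"ay": 0,"az": 0,"grip": 0},{"dx": 0,"dy": 0.032,"dz": 0,"ax": 0,"ay": 0,"az": 0,"grip": 0}]}}

```text
t: 8.5
eef_pos: [0.702, 0.0979, 0.1274]
eef_rot: [180.0, 0.0, -7.3]
force: [1.0, 1.5, 1.2]
finger_gap: 0.0
grasp_force: 0.8
```

```bash
python3 -c "
from h import *
f=env.grab_frame('scene');b=f['img'][:,:,::-1]
cv2.imwrite('pics/s4.png',cv2.resize(b[160:290,240:430],None,fx=4,fy=4))
to(.7,.09,.127)"
```

```text
pos [0.702  0.0976 0.1274] rot [180.    0.   -7.3] F [-0.8  0.8  0.9] t 8.55 -> d [-0.001   0.0078  0.0004] a [0.0001 0.0001 0.    ]
```

View pics/s4.png

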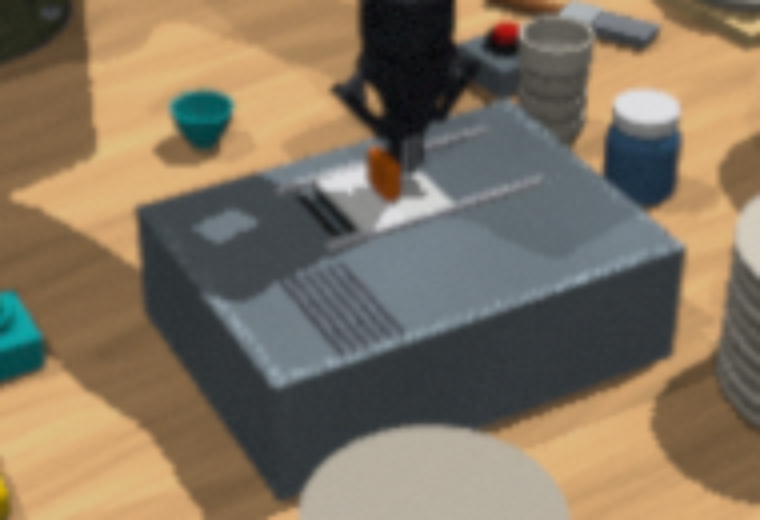

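The shutter (white plate around (385,195)) is following, and about two dark slots near (325,215) are still uncovered. I'll continue.

{"op": "carry_out", "data": {"targets": [{"dx": 0,"dy": 0.004,"dz": 0,"ax": 0,"ay": 0,"az": 0,"grip": 0},{"dx": 0,"dy": 0.008,"dz": 0,"ax": 0,"ay": 0,"az": 0,"grip": 0},{"dx": 0,"dy": 0.012,"dz": 0,"ax": 0,"ay": 0,"az": 0,"grip": 0},{"dx": 0,"dy": 0.016,"dz": 0,"ax": 0,"ay": 0,"az": 0,"grip": 0}]}}

```text
t: 9.05
eef_pos: [0.7, 0.082, 0.1273]
eef_rot: [180.0, 0.0, -7.3]
force: [0.8, 1.0, 0.5]
finger_gap: 0.002
grasp_force: 0.8
```

{"op": "carry_out", "data": {"targets": [{"dx": 0,"dy": 0.002,"dz": 0,"ax": 0,"ay": 0,"az": 0,"grip": 0},{"dx": 0,"dy": 0.004,"dz": 0,"ax": 0,"ay": 0,"az": 0,"grip": 0},{"dx": 0,"dy": 0.006,"dz": 0,"ax": 0,"ay": 0,"az": 0,"grip": 0}]}}

```text
t: 9.43
eef_pos: [0.6992, 0.0763, 0.1273]
eef_rot: [180.0, 0.0, -7.3]
force: [1.3, 1.1, -0.8]
finger_gap: -0.003
grasp_force: 0.8
```

{"op": "carry_out", "data": {"targets": [{"dx": 0,"dy": 0.003,"dz": 0,"ax": 0,"ay": 0,"az": 0,"grip": 0},{"dx": 0,"dy": 0.006,"dz": 0,"ax": 0,"ay": 0,"az": 0,"grip": 0}]}}

```text
t: 9.68
eef_pos: [0.6985, 0.0702, 0.1273]
eef_rot: [-180.0, -0.0, -7.3]
force: [1.7, 1.9, 0.6]
finger_gap: -0.004
grasp_force: 0.8
```

{"op": "carry_out", "data": {"targets": [{"dx": 0,"dy": 0.002,"dz": 0,"ax": 0,"ay": 0,"az": 0,"grip": 0},{"dx": 0,"dy": 0.004,"dz": 0,"ax": 0,"ay": 0,"az": 0,"grip": 0}]}}

```text
t: 9.93
eef_pos: [0.698, 0.0663, 0.1274]
eef_rot: [-180.0, 0.0, -7.3]
force: [1.0, 1.4, 0.1]
finger_gap: -0.001
grasp_force: 0.8
```

{"op": "carry_out", "data": {"targets": [{"dx": 0,"dy": 0.002,"dz": 0,"ax": 0,"ay": 0,"az": 0,"grip": 0},{"dx": 0,"dy": 0.004,"dz": 0,"ax": 0,"ay": 0,"az": 0,"grip": 0}]}}

```text
t: 10.18
eef_pos: [0.6978, 0.0655, 0.1274]
eef_rot: [-179.7, -0.1, -7.2]
force: [9.0, 26.8, -2.4]
finger_gap: -0.003
grasp_force: 13.6
```

{"op": "carry_out", "data": {"targets": [{"dx": 0,"dy": 0.002,"dz": 0,"ax": 0,"ay": 0,"az": 0,"grip": 0},{"dx": 0,"dy": 0.004,"dz": 0,"ax": 0,"ay": 0,"az": 0,"grip": 0}]}}

```text
t: 10.42
eef_pos: [0.6977, 0.0651, 0.1275]
eef_rot: [-179.5, -0.1, -7.1]
force: [14.7, 45.5, -5.0]
finger_gap: -0.001
grasp_force: 23.7
```

Hard stop reached, so the vent is shut. I'll back off and lift.

{"op": "carry_out", "data": {"targets": [{"dx": 0,"dy": -0.006,"dz": 0,"ax": 0,"ay": 0,"az": 0,"grip": 0},{"dx": 0,"dy": -0.02,"dz": 0,"ax": 0,"ay": 0,"az": 0,"grip": 0},{"dx": 0,"dy": -0.02,"dz": -0.05,"ax": 0,"ay": 0,"az": 0,"grip": 0},{"dx": 0,"dy": -0.02,"dz": -0.09,"ax": 0,"ay": 0,"az": 0,"grip": 0},{"dx": 0,"dy": -0.02,"dz": -0.09,"ax": 0,"ay": 0,"az": 0,"grip": 0}]}}

```text
t: 11.05
eef_pos: [0.7005, 0.0784, 0.2214]
eef_rot: [-180.0, -0.3, -7.3]
force: [0.4, -0.7, -0.7]
finger_gap: -0.0
grasp_force: 0.0
```

```bash
python3 -c "
from h import *
save()
S=dict(np.load('pics/scene.npz'));D=dict(np.load('pics/side.npz'))
a=cv2.imread('pics/scene.png');b=cv2.imread('pics/side.png')
u,s1=blob(a,(5,150,80),(18,255,255),(310,185,370,225));v,s2=blob(b,(5,150,80),(18,255,255),(270,165,330,205));print(u,v,s1,s2,tri([(S,u),(D,v)]))
cv2.imwrite('pics/s5.png',np.vstack([cv2.resize(a[180:290,180:420],None,fx=2.7,fy=2.7),cv2.resize(b[145:265,200:440],None,fx=2.7,fy=2.5)])[:600])
to(.5925,-.3515,.20)"
```

```text
[326.66129032 205.5       ] [300.0952381  179.60714286] [14 15  7 12 62] [26  9  9 12 84] [0.6956876  0.04521527 0.13085963]
pos [0.6994 0.0783 0.217 ] rot [180.    0.   -7.3] F [ 0.3  0.6 -1.5] t 11.15 -> d [-0.0514  0.4399  0.0171] a [0.0003 0.0005 0.    ]
```

View pics/s5.png

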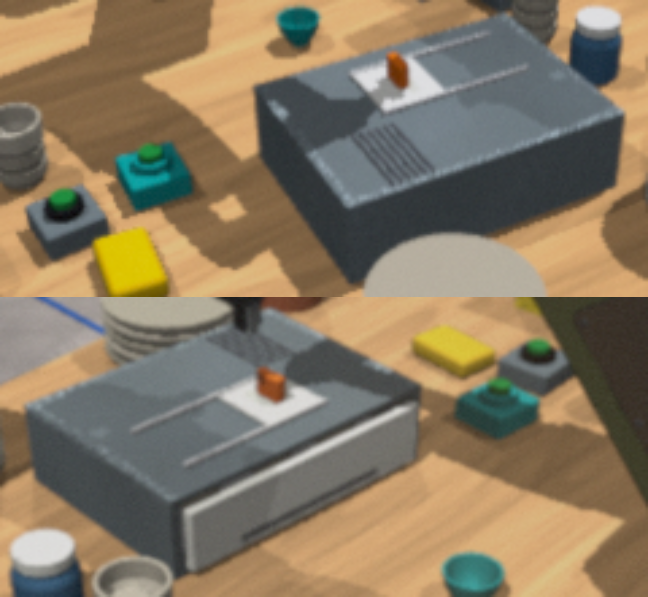

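The white plate now covers all the slots (tab at crop (398,70)), and the drawer is home. I'll go above the green button on the grey box.

{"op": "carry_out", "data": {"targets": [{"dx": -0.051,"dy": 0.44,"dz": 0.017,"ax": 0,"ay": 0,"az": 0,"grip": 0},{"dx": -0.051,"dy": 0.44,"dz": 0.017,"ax": 0,"ay": 0,"az": 0,"grip": 0},{"dx": -0.051,"dy": 0.44,"dz": 0.017,"ax": 0,"ay": 0,"az": 0,"grip": 0},{"dx": -0.051,"dy": 0.44,"dz": 0.017,"ax": 0,"ay": 0,"az": 0,"grip": 0},{"dx": -0.051,"dy": 0.44,"dz": 0.017,"ax": 0,"ay": 0,"az": 0,"grip": 0},{"dx": -0.051,"dy": 0.44,"dz": 0.017,"ax": 0,"ay": 0,"az": 0,"grip": 0},{"dx": -0.051,"dy": 0.44,"dz": 0.017,"ax": 0,"ay": 0,"az": 0,"grip": 0},{"dx": -0.051,"dy": 0.44,"dz": 0.017,"ax": 0,"ay": 0,"az": 0,"grip": 0}]}}

```text
t: 12.15
eef_pos: [0.5909, -0.3553, 0.1979]
eef_rot: [-179.9, 0.2, -7.6]
force: [-0.6, 0.5, 0.4]
finger_gap: -0.001
grasp_force: 0.0
```

{"op": "carry_out", "data": {"targets": [{"dx": 0,"dy": 0,"dz": 0,"ax": 0,"ay": 0,"az": 0,"grip": 0}]}}

```text
t: 12.28
eef_pos: [0.5928, -0.3515, 0.199]
eef_rot: [-179.9, 0.1, -7.3]
force: [-1.2, 1.1, 0.8]
finger_gap: 0.003
grasp_force: 0.0
```

```bash
python3 -c "
from h import *
to(.5925,-.3515,.07)"
```

```text
pos [ 0.5928 -0.3515  0.199 ] rot [-1.799e+02  1.000e-01 -7.300e+00] F [-1.2  1.1  0.8] t 12.275 -> d [-0.00e+00  1.00e-04  1.29e-01] a [-0.0011  0.0019 -0.    ]
```

{"op": "carry_out", "data": {"targets": [{"dx": 0,"dy": 0,"dz": 0.05,"ax": 0,"ay": 0,"az": 0,"grip": 0},{"dx": 0,"dy": 0,"dz": 0.09,"ax": 0,"ay": 0,"az": 0,"grip": 0},{"dx": 0,"dy": 0,"dz": 0.12,"ax": 0,"ay": 0,"az": 0,"grip": 0},{"dx": 0,"dy": 0,"dz": 0.135,"ax": 0,"ay": 0,"az": 0,"grip": 0},{"dx": 0,"dy": 0,"dz": 0.142,"ax": 0,"ay": 0,"az": 0,"grip": 0},{"dx": 0,"dy": 0,"dz": 0.145,"ax": 0,"ay": 0,"az": 0,"grip": 0},{"dx": 0,"dy": 0,"dz": 0.147,"ax": 0,"ay": 0,"az": 0,"grip": 0}]}}

```text
t: 13.15
eef_pos: [0.5937, -0.3517, 0.0545]
eef_rot: [180.0, -0.1, -7.3]
force: [-0.3, 1.4, 3.1]
finger_gap: -0.001
grasp_force: 1.4
```

{"op": "carry_out", "data": {"targets": [{"dx": 0,"dy": 0,"dz": 0.002,"ax": 0,"ay": 0,"az": 0,"grip": 0},{"dx": 0,"dy": 0,"dz": 0.004,"ax": 0,"ay": 0,"az": 0,"grip": 0}]}}

```text
t: 13.4
eef_pos: [0.5938, -0.3519, 0.0508]
eef_rot: [180.0, -0.1, -7.3]
force: [-5.4, 7.1, 20.9]
finger_gap: 0.0
grasp_force: 11.0
```

{"op": "carry_out", "data": {"targets": [{"dx": 0,"dy": 0,"dz": 0.001,"ax": 0,"ay": 0,"az": 0,"grip": 0},{"dx": 0,"dy": 0,"dz": 0.001,"ax": 0,"ay": 0,"az": 0,"grip": 0}]}}

```text
t: 13.65
eef_pos: [0.5937, -0.3518, 0.0509]
eef_rot: [180.0, -0.1, -7.3]
force: [-5.5, 7.1, 19.5]
finger_gap: -0.004
grasp_force: 9.7
```

```bash
python3 -c "
from h import *
f=env.grab_frame('scene');b=f['img'][:,:,::-1]
g=env.grab_frame('side')['img'][:,:,::-1]
cv2.imwrite('pics/s6.png',np.hstack([cv2.resize(b[215:285,165:265],None,fx=4,fy=4),cv2.resize(g[130:200,350:450],None,fx=4,fy=4)]))
to(.5925,-.3515,.07)"
```

```text
pos [ 0.5937 -0.3518  0.0508] rot [ 1.8e+02 -1.0e-01 -7.3e+00] F [-5.4  5.8 20.1] t 13.75 -> d [-0.0012 -0.0002 -0.0192] a [ 0.0008 -0.0021 -0.    ]
```

View pics/s6.png

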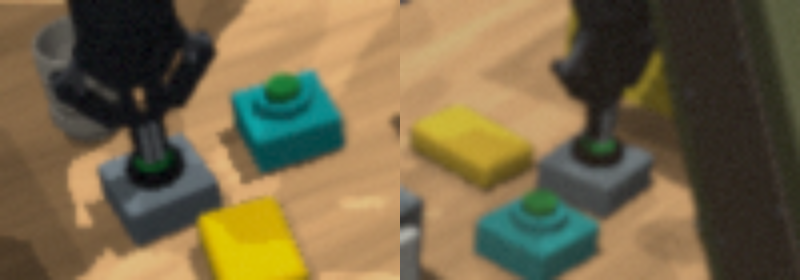

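The fingers are centred on the green button, pressed down into its collar at crop (155,165), and the firm stop is felt. I'll release.

{"op": "carry_out", "data": {"targets": [{"dx": 0,"dy": 0,"dz": -0.01,"ax": 0,"ay": 0,"az": 0,"grip": 0},{"dx": 0,"dy": 0,"dz": -0.05,"ax": 0,"ay": 0,"az": 0,"grip": 0},{"dx": 0,"dy": 0,"dz": -0.1,"ax": 0,"ay": 0,"az": 0,"grip": 0},{"dx": 0,"dy": 0,"dz": -0.15,"ax": 0,"ay": 0,"az": 0,"grip": 0},{"dx": 0,"dy": 0,"dz": -0.15,"ax": 0,"ay": 0,"az": 0,"grip": 0},{"dx": 0,"dy": 0,"dz": -0.15,"ax": 0,"ay": 0,"az": 0,"grip": 0}]}}

```text
t: 14.5
eef_pos: [0.5928, -0.3517, 0.1975]
eef_rot: [-180.0, 0.1, -7.3]
force: [0.1, 0.0, -0.3]
finger_gap: -0.0
grasp_force: 0.0
```

```bash
python3 -c "
from h import *
to(.5925,-.3515,.2);print(env.sign_off())"
```

```text
pos [ 0.5928 -0.3517  0.1975] rot [-1.8e+02  1.0e-01 -7.3e+00] F [ 0.1  0.  -0.3] t 14.5 -> d [-0.0003 -0.0001 -0.0025] a [-0.0003  0.0011 -0.    ]
the job is handed in; nothing more can be done
None
```

I pushed the drawer home and the vent shutter shut, each to its stop, then pressed the green button fully and let it go. The job is handed in at 14.5 s; no verdict came back, and I could not see the bowls once the drawer was shut.

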